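# Slide the incense case out from under the tiffin tier

### The arm

A 6-joint arm with a two-finger parallel gripper is mounted at the origin on the work surface. World frame = base frame: x ahead of the robot, y to its left, z up, the work surface at z = 0. Lengths are in mm, angles in rad, forces in N, time in s.
With the tool pointing down it reaches from about 275 to 1000 mm from the base axis. Payload 8.4 kg.
Tool frame: the origin (TCP) lies between the finger pads; the fingertips stand 19 mm ahead of it and the grasp point (between the pads) is the TCP; x points along the fingers, z is the direction in which the jaws open and shut, and the axes are right-handed (so a half turn about x gives the same grasp; the last joint's range is limited). The gripper opens to 85 mm and grips with 20 to 120 N. Pads are 22 mm wide; open, the fingers measure 114 mm over their backs; the gripper's body (76 mm by 85 mm) begins 54 mm behind the grasp point. The pads swing forward as they close: fully open they stand 13 mm farther back than shut.
Start: joints at [1.325, 0.353, 1.633, -0, 1.155, -0.002], TCP at [150.868, 606.52, 250.281] pointing down, gripper open.
Joint ranges: [-2.63, 2.63], [-0.92, 2.1], [0.06, 2.66], [-1.3, 4.44], [0, 2.69], [-3.02, 3.02]. Speed limits (rad/s): [2.22, 2.22, 2.79, 3.14, 3.14, 3.14].

### API

Orientations are given as a unit quaternion [x, y, z, w].
In Python, from workcell import r, snapshot, camera_params, regions_of gives the robot as it stands. The module is installed in compiled form; this text tells all that it offers.
- The arm moves only by the tool servo_tool, never from a script. Its argument "steps" is a list of rows, each a list of 7 numbers: the opening, from 0 (shut) to 1 (fully open), then the shift along the tool's x, y, z in m, then the turn, a rotation vector about the tool's x, y, z in rad. In form: [[gripper, dx, dy, dz, rx, ry, rz], ...]. A call has 1 to 20 rows; each row is the pose to reach, as a shift and turn from the pose measured when the call began, along the tool's axes at that moment; what a row does not reach only later rows make up. A row lasts 1/8 s, in which the tool goes at most 62.5 mm and 10.7 degrees, less where a joint would pass 70% of its speed; a pose out of reach is approached as far as the arm can. A call with a gripper value outside its range is refused whole. The fingers move at their own pace and stop on an object; "squeeze" is the grip in N (left out, the last holds). Time passes only in rows, so rows that repeat a pose let the fingers close. It gives the time, the measured TCP pose, the force and the opening at its end, in the units of the state.
- r.observe(): the state, without advancing time (a new reading comes with each control period).
- snapshot(name): name is "scene" or "top"; returns (picture, depth): 480x640x3 uint8, blue, green, red; 480x640 float32, mm along the optical axis (not along the pixel's ray), 0 where there is no reading.
- camera_params(name): a dict with "camera_matrix" (3x3 intrinsics, pixels), "xyz" and "attitude" of the camera in the world. Camera axes: x right, y up, looking along -z (the intrinsics and any distortion apply to the point x, -y, -z); pixel columns grow to the right and rows downward; lengths in mm; the calibration is good to about 2 mm. A picture is of the moment at which its call begins. camera_params takes no time and is no camera call.
- r.close_job(): hands the job in, once; it reports no verdict.
Trained networks look in the newest picture that a camera, given by its name, has taken for a name from the list of things; names that differ only in an ending like _2 or _b are one class to them, and where a whole thing is asked for, a point or a joint stands for the part that bears it (a point fixed in the world has none). Each returns a list of dicts, best first, with "p" (0 to 1); they miss things now and then, are a little off and sometimes report something else, mostly with a low value. They report only what shows in the picture. A call takes as long as a camera call. They do not tell look-alikes from the thing itself.
- regions_of(camera, target): "mask" (480x640 bool, what is visible of it) and "bbox" ([left, top, right, bottom] in pixels, round what is visible of it).
The state is a dict: "clock": time; "q": joint angles; "qd": joint speeds; "joint_torque": joint torques, N m; "tool_pos": TCP position; "orientation": TCP orientation; "force": force on the tool from outside, world axes, zero at the start; "ft_torque": the same for the moment, N m; "width": finger opening in mm.
Only numpy, scipy, OpenCV 4.12 (cv2) and the standard library are available. Lean on these libraries where they do the work, as an engineer would, in place of code of your own. Each camera call takes 0.05 s, during which the arm holds its last target. There are 200 camera calls.

### The job

Slide the flat wooden incense case out from under the steel tiffin tier with the bangles on it: pull it by its projecting end, under the low rail that holds the tier back, without touching, carrying off or toppling the tier and bangles, until the whole case lies on the stool top in front of the rail, and let go of it there. Then take the case again by its middle and lay it gently, flat, lengthwise in the shallow metal tray, and let go. Leave the tier upright about where it was with the bangles on it, and leave the other things on the stool alone.

Things in the scene. Friction and masses are not known exactly. Their poses are not given: they have to be found in the camera images.
- case: flat closed dark-wood incense case, a plain slab 200 x 48 x 11 mm, 0.15 kg or so, lying on the stool top (z = 0) under the tier. Origin at the centre of its underside; x along its 200 mm length, y across its 48 mm width, z up. Its -x end, the one with a small brass plate on top, is the end that projects in front of the rail, reaching 64 to 76 mm beyond the middle plane of the bar at the start; the case runs under the rail and the tier stands on its rear part.
- rail: low wooden gallery rail fixed to the stool top: a bar 164 mm long and 14 mm thick whose underside is 18 mm and top 42 mm above the stool, on a post at each end (clear slot between their brass feet 134 mm). Origin on the stool top under the middle of the bar; y along the bar, x across it. The stack stands on the rail's +x side; the case projects on the -x side and is pulled out towards -x, through the slot. The bar stops the tier when the case drags it along.
- tier: round shallow steel tiffin tier with its flat lid on, diameter 104 mm (lid rim 107 mm), 40 mm high, about 0.2 kg, loose, standing on the case at the start, centred about 66 to 75 mm behind the rail's middle plane. Origin at the centre of its underside, z up. As the case leaves, it tips back a little and settles on the stool top, 11 mm lower.
- bangles: stack of glass bangles joined as one ring, outer diameter 68 mm, inner 56 mm, 24 mm high, about 0.08 kg, loose, lying flat on the tier's lid. Origin at the centre of its underside, z up.
- tray: shallow rectangular metal tray fixed to the stool top, outside 260 x 130 x 22 mm, walls and floor 5 mm thick, open at the top (inside 250 x 120 mm). Origin at the centre of its underside; x along its 260 mm length, z up.
- tiffin: bystander: tall round steel tiffin of three tiers with clamp and handle, diameter 108 mm, 215 mm high. Origin at the centre of its underside.
- bottle: bystander: white plastic bottle with twist cap, diameter 64 mm, 190 mm high. Origin at the centre of its underside.
- torch: bystander: black plastic torch with thumb switch lying on its side, 170 mm long, 44 mm high. Origin under its middle, x along it.
- tumbler: bystander: open steel tumbler, diameter 72 mm, 90 mm high. Origin at the centre of its underside.
- clock: bystander: grey alarm clock, 45 x 100 x 98 mm. Origin at the centre of its underside.
- matchbox: bystander: matchbox 52 x 36 x 14 mm lying flat. Origin at the centre of its underside.
- comb: bystander: grey plastic comb 150 x 34 x 6 mm lying flat. Origin at the centre of its underside.
Not all that is in view belongs to the job. There is more than one size of the case; the one meant has the size given above.

How it is judged:
By the outcome, as a careful person would: the job done as asked, in the order asked, and still so for the second after the job is handed in, with the robot touching nothing.
It also fails if it takes over 54 s, if anything falls off the work surface, if the arm or the gripper's body presses on something with over 40 N, if the wrist force passes 120 N, or if a joint passes its speed limit or range.

## Working session

There is one attempt and no reset: what is moved stays moved. The work goes in short steps, Python scripts to look and compute and a tool call to move; the robot and the scene stay as the last step left them, time stands still between calls to the robot, and variables do not carry over. Pictures are saved under pics/ and viewed, about 8 in all and at most 12, crops included, and the job is handed in when it is done.

Besides the shell and the picture viewer there is one more tool, called after "Call:" as name(argument=value, ...), one argument or row to a line, values as JSON. servo_tool: Moves the arm, as the interface text tells. Its arguments: {"type":"object","properties":{"steps":{"type":"array"},"squeeze":{"type":"number"}},"required":["steps"]}

```bash
mkdir -p pics; cat > h.py <<'E'
import numpy as np, cv2
from workcell import r, snapshot, camera_params, regions_of
from scipy.spatial.transform import Rotation as R
def rot(a):
    a=np.array(a,float)
    return a if a.shape==(3,3) else R.from_quat(a).as_matrix() if a.size==4 else R.from_rotvec(a).as_matrix()
def cloud(name,depth):
    p=camera_params(name);K=np.array(p['camera_matrix']);v,u=np.mgrid[:480,:640]
    x=(u-K[0,2])/K[0,0]*depth;y=(v-K[1,2])/K[1,1]*depth
    P=np.stack([x,-y,-depth],-1)@rot(p['attitude']).T+np.array(p['xyz'])
    P[depth<=0]=np.nan
    return P
E
python3 - <<'E'
from h import *
s=r.observe();print(s)
for n in('scene','top'):
    p=camera_params(n);print(p)
    im,d=snapshot(n);cv2.imwrite(f'pics/{n}0.png',im);np.save(f'{n}0.npy',d)
    for t in('case','rail','tier','bangles','tray'):
        for g in regions_of(n,t)[:3]:
            P=cloud(n,d)[g['mask']];P=P[~np.isnan(P[:,0])]
            print(n,t,round(g['p'],2),g['bbox'],np.round(np.median(P,0)) if len(P) else None, np.round(np.percentile(P,[2,98],axis=0)).tolist() if len(P) else None)
E
```

```text
{'clock': 0.0, 'q': array([ 1.32459497e+00,  3.53652116e-01,  1.63416662e+00, -8.71928236e-06,
        1.15519000e+00, -2.40201558e-03]), 'qd': array([ 1.06627236e-03,  4.79459994e-04, -1.12199733e-03,  2.98382356e-05,
       -2.02102869e-03, -4.88260540e-04]), 'joint_torque': array([-6.19599123e-04, -6.05277872e+01, -3.42035437e+01,  1.75778939e-05,
        9.92881571e-03,  1.71470475e-05]), 'tool_pos': array([150.75986827, 606.0650273 , 249.54528249]), 'orientation': array([-0.43580121,  0.55748126,  0.43518197,  0.55669436]), 'force': array([-0.2395426 , -1.29412978,  0.05746456]), 'ft_torque': array([-0.002598  , -0.00128368, -0.03401166]), 'width': 85.40802301332306}
{'camera_matrix': array([[446.36289618,   0.        , 319.55481799],
       [  0.        , 446.36289618, 237.12164376],
       [  0.        ,   0.        ,   1.        ]]), 'xyz': array([1154.04014939,  588.32795873,  812.97965085]), 'attitude': array([0.17269267, 0.37416798, 0.83596742, 0.36240038])}
scene case 0.91 [266.6, 231.9, 295.8, 250.7] [560. -85.   9.] [[531.0, -120.0, 1.0], [586.0, -49.0, 13.0]]
scene cas
[... 1235 characters left out ...]
  7.] [[351.0, -142.0, 2.0], [393.0, 1.0, 12.0]]
top case 0.59 [348.6, 228.1, 388.1, 252.8] [557. -92.   9.] [[529.0, -150.0, -2.0], [587.0, -51.0, 28.0]]
top rail 0.86 [361.3, 205.9, 387.7, 267.5] [ 560. -124.   39.] [[486.0, -148.0, 0.0], [641.0, -95.0, 44.0]]
top tier 0.67 [385.6, 208.0, 423.6, 246.3] [ 585. -190.   49.] [[538.0, -242.0, 22.0], [637.0, -143.0, 54.0]]
top bangles 0.82 [390.0, 212.0, 416.1, 241.6] [ 586. -193.   70.] [[553.0, -224.0, 47.0], [621.0, -159.0, 76.0]]
top tray 0.69 [182.8, 185.9, 247.5, 289.0] [555. 324.   3.] [[432.0, 240.0, -2.0], [683.0, 405.0, 22.0]]
top tray 0.48 [457.7, 294.2, 476.3, 313.5] [ 388. -366.   12.] [[364.0, -388.0, -2.0], [414.0, -345.0, 18.0]]
```

View pics/scene0.png

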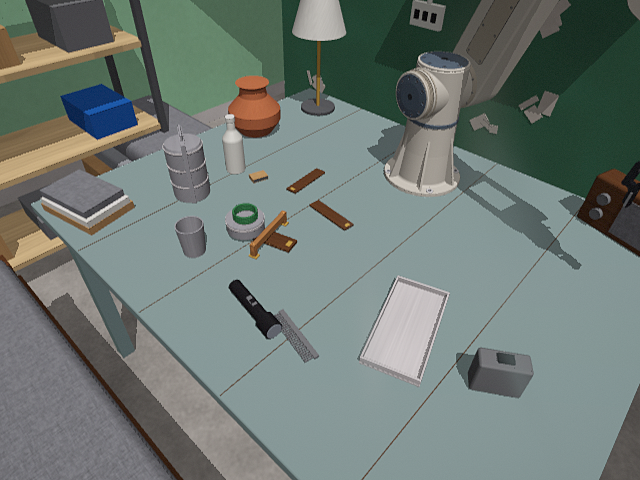

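View pics/top0.png

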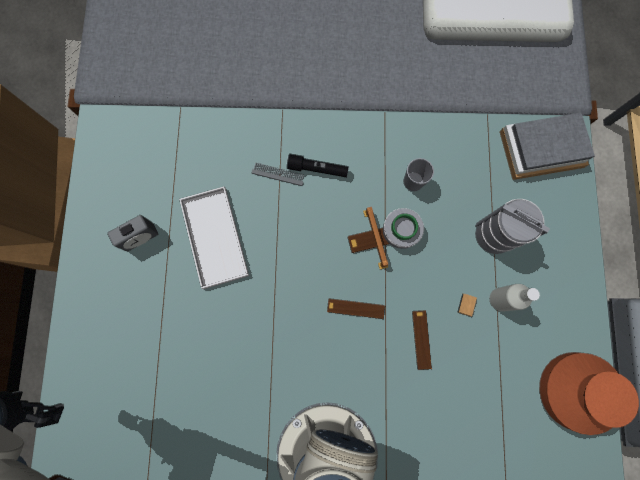

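The scene picture shows the target case projecting from the rail at about (285,242), with the tier and bangles behind it at (245,222). The tray is at (405,330). Two shorter look-alike cases lie free at (330,215) and (305,180). The top picture agrees: the case end is at (358,240), the rail runs (370,210)-(385,265), and the tray is at (215,238). Next I'll fit the poses.

```bash
cat >> h.py <<'E'
def rect(P):
    (c,s,a)=cv2.minAreaRect(P[:,:2].astype(np.float32));return np.round(c,1),np.round(s,1),round(a,1)
E
python3 - <<'E'
from h import *
for n in('scene','top'):
    d=np.load(f'{n}0.npy');C=cloud(n,d);im=cv2.imread(f'pics/{n}0.png')
    x,y,z=C[...,0],C[...,1],C[...,2]
    hsv=cv2.cvtColor(im,cv2.COLOR_BGR2HSV); brown=((hsv[...,0]<22)&(hsv[...,1]>90))
    m=brown&(x>470)&(x<660)&(y>-160)&(y<-30)
    rl=m&(z>34);cs=m&(z>5)&(z<16)
    q=C[rl];v=np.linalg.svd(q[:,:2]-q[:,:2].mean(0),full_matrices=False)[2][0];print(n,'rail',rl.sum(),rect(q),v,np.median(q[:,2]))
    q=C[cs];print('case',cs.sum(),rect(q),np.median(q[:,2]))
    for lo in range(-140,-40,8):
        k=q[(q[:,1]>lo)&(q[:,1]<=lo+8)]
        if len(k)>3:print(lo+4,np.round([k[:,0].min(),k[:,0].max()]),len(k))
    t=(x>400)&(x<720)&(y>210)&(y<440)&(z>15)&(z<30);print('tray',rect(C[t]))
    t=(z>43)&(x>500)&(x<680)&(y<-130)&(y>-260);print('tierlid',rect(C[t&(z<56)]))
    t=(x>300)&(x<800)&(y>-60)&(y<260)&(z>15);print('obst',C[t].min(0) if t.any() else None,C[t].max(0) if t.any() else None)
# tool frame
s=r.observe();print(rot(s['orientation']).round(3))
E
python3 - <<'E'
import cv2
im=cv2.imread('pics/top0.png')[190:290,320:440];cv2.imwrite('pics/crop.png',cv2.resize(im,None,fx=6,fy=6,interpolation=cv2.INTER_NEAREST)[:600])
E
```

```text
scene rail 260 (array([ 565.6, -121.7]), array([165.1,  16.5]), 15.8) [0.96182908 0.27365091] 39.81730789793005
case 392 (array([ 570.1, -114.1]), array([124.1, 129.7]), 63.1) 9.508508931978952
-136 [485. 500.] 12
-128 [542. 552.] 4
-120 [541. 585.] 22
-112 [538. 591.] 40
-104 [536. 647.] 46
-96 [531. 645.] 55
-88 [534. 639.] 39
-80 [529. 579.] 41
-72 [529. 577.] 36
-64 [526. 577.] 41
-56 [526. 574.] 36
-48 [544. 574.] 16
tray (array([557.9, 322.8]), array([264.6, 130.1]), 17.8)
tierlid (array([ 583.4, -175. ]), array([102.4, 138.8]), 25.1)
obst [444.28818569 -47.74383147  15.14539792] [799.40272255 259.48540944  46.3986534 ]
top rail 323 (array([ 564.9, -123.4]), array([162.8,  15.2]), 15.7) [-0.96249666 -0.27129353] 39.89408384211197
case 471 (array([ 557.3, -118.2]), array([127.4, 118.3]), 58.3) 9.443185153220611
-136 [487. 590.] 28
-120 [540. 570.] 21
-112 [538. 584.] 44
-104 [536. 630.] 49
-96 [532. 641.] 52
-88 [530. 577.] 46
-80 [530. 577.] 42
-72 [527. 574.] 46
-64 [524. 572.] 49
-56 [524. 568.] 39
-48 [553. 568.] 7
tray (array([557.4, 322.1]), array([261.3, 130.6]), 17.9)
tierlid (array([ 580.2, -176.5]), array([105. , 143.5]), 27.0)
obst [440.85445959 -59.0683019   15.21369937] [798.51370107 259.96999007  47.64304142]
[[-0.    -0.97   0.241]
 [ 0.     0.241  0.97 ]
 [-1.     0.     0.   ]]
```

View pics/crop.png

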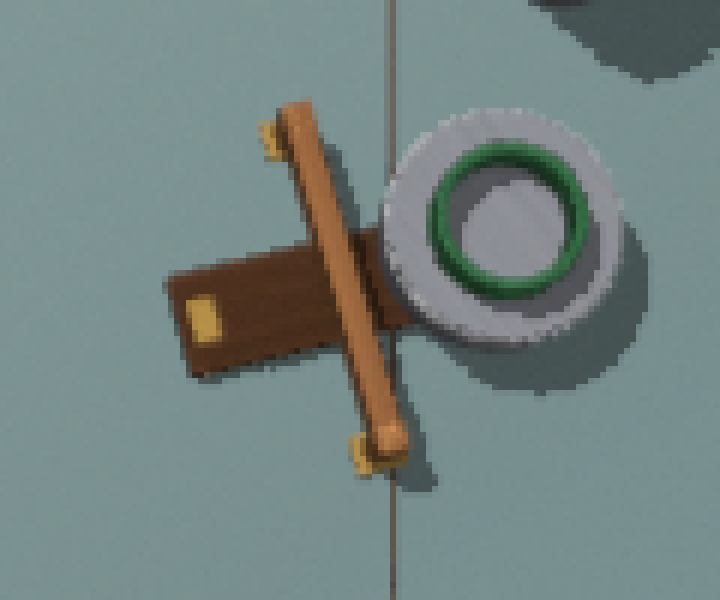

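```bash
python3 - <<'E'
from h import *
e=np.array([.962,.272]);nn=np.array([-.272,.962]);o=np.array([565.2,-122.5])
for n in('scene','top'):
    C=cloud(n,np.load(f'{n}0.npy'));im=cv2.imread(f'pics/{n}0.png')
    hsv=cv2.cvtColor(im,cv2.COLOR_BGR2HSV)
    D=C[...,:2]-o;u=D@e;w=D@nn
    m=(hsv[...,0]<25)&(hsv[...,1]>90)&(w>14)&(w<90)&(abs(u)<48)&(C[...,2]>4)&(C[...,2]<17)
    q=C[m];uu=u[m];ww=w[m]
    print(n,rect(q),'maxw',ww.max(),q[:,2].mean())
    for lo in range(14,80,8):
        k=(ww>lo)&(ww<=lo+8)
        if k.sum()>3:print(lo+4,uu[k].min().round(1),uu[k].max().round(1))
    # torch/comb
    z=C[...,2];b=(z>4)&(C[...,0]>560)&(C[...,1]>-60)&(C[...,1]<230)&(w>0)&(C[...,0]<820); print('things',np.nanmin(C[b],0),np.nanmax(C[b],0))
E
```

```text
scene (array([554.5, -79.8]), array([52.4, 60. ]), 16.2) maxw 74.15713744503066 9.279499601089418
18 -23.3 27.7
26 -22.1 25.7
34 -22.1 25.0
42 -24.9 25.2
50 -23.6 27.0
58 -22.2 25.5
66 -22.6 27.3
74 -20.4 25.8
things [560.24469692 -59.30942097   4.00260908] [813.82458405 228.96573967  46.3986534 ]
top (array([552.9, -81.2]), array([45.5, 58.4]), 15.3) maxw 72.30413045166343 9.463224040744924
18 -22.7 21.7
26 -22.9 21.7
34 -23.5 21.6
42 -23.2 22.0
50 -22.5 21.9
58 -22.8 22.1
66 -23.2 22.3
74 -22.7 20.2
things [560.10995212 -59.43397929   4.00753272] [817.1755073  228.69759491  47.64304142]
```

Call:
servo_tool(
  steps=[
    [1,0,-0.28,-0.285,0.5,0,0],
    [1,0,-0.554,-0.565,1.05,0,0],
    [1,0,-0.554,-0.565,1.05,0,0],
    [1,0,-0.554,-0.565,1.05,0,0],
    [1,0,-0.554,-0.565,1.05,0,0],
    [1,0,-0.554,-0.565,1.05,0,0],
    [1,0,-0.554,-0.565,1.05,0,0],
    [1,0,-0.554,-0.565,1.05,0,0],
    [1,0,-0.554,-0.565,1.05,0,0],
    [1,0,-0.554,-0.565,1.05,0,0],
    [1,0,-0.554,-0.565,1.05,0,0],
    [1,0,-0.554,-0.565,1.05,0,0],
    [1,0,-0.554,-0.565,1.05,0,0],
    [1,0,-0.554,-0.565,1.05,0,0],
    [1,0,-0.554,-0.565,1.05,0,0],
    [1,0,-0.554,-0.565,1.05,0,0],
    [1,0.1,-0.554,-0.565,1.05,0,0],
    [1,0.1,-0.554,-0.565,1.05,0,0],
  ],
  squeeze=50,
)

```text
clock: 2.85
tool_pos: [550.9, -74.2, 148.7]
orientation: [-0.098, 0.701, 0.098, 0.7]
force: [-0.6, 0.2, 0.9]
width: 85.7
```

```bash
cat >> h.py <<'E'
def togo(x,y,z,ang):
    "shift in tool axes (mm) and rx turn so that TCP at xyz, tool z along +-ang deg"
    s=r.observe();M=rot(s['orientation']);d=M.T@(np.array([x,y,z])-s['tool_pos'])
    cur=np.degrees(np.arctan2(M[1,2],M[0,2]));t=(cur-ang+90)%180-90
    print('t',round(s['clock'],2),'pos',s['tool_pos'].round(1),'xaxis',M[:,0].round(3),'zang',round(cur,1),'q',s['q'].round(2),'F',s['force'].round(1),'w',round(s['width'],1))
    print('shift',d.round(1),'rx',np.radians(t).round(3))
E
python3 - <<'E'
from h import *
togo(552.6,-76.2,17,15.8)
E
```

```text
t 2.85 pos [550.9 -74.2 148.7] xaxis [-0.001  0.    -1.   ] zang 16.0 q [-0.14  0.37  1.87  0.    0.9  -0.42] F [-0.6  0.2  0.9] w 85.7
shift [131.7  -2.4   1.2] rx 0.003
```

Call:
servo_tool(
  steps=[
    [1,0.05,-0.002,0.001,0.003,0,0],
    [1,0.09,-0.002,0.001,0.003,0,0],
    [1,0.115,-0.002,0.001,0.003,0,0],
    [1,0.13,-0.002,0.001,0.003,0,0],
    [1,0.131,-0.002,0.001,0.003,0,0],
    [0.7,0.131,-0.002,0.001,0.003,0,0],
    [0.6,0.131,-0.002,0.001,0.003,0,0],
    [0.5,0.131,-0.002,0.001,0.003,0,0],
    [0.4,0.131,-0.002,0.001,0.003,0,0],
    [0.4,0.131,-0.002,0.001,0.003,0,0],
    [0.4,0.131,-0.002,0.001,0.003,0,0],
  ],
  squeeze=40,
)

```text
clock: 4.22
tool_pos: [553.0, -76.0, 18.9]
orientation: [-0.097, 0.7, 0.097, 0.701]
force: [-1.6, 0.8, 6.3]
width: 46.6
```

```bash
python3 - <<'E'
from h import *
togo(552.6-.272*150,-76.2+.962*150,17,15.8)
im,_=snapshot('scene');c=im[170:280,200:350];cv2.imwrite('pics/g1.png',cv2.resize(c,None,fx=5,fy=5))
E
```

```text
t 4.22 pos [553.  -76.   18.9] xaxis [ 0.001  0.    -1.   ] zang 15.8 q [-0.14  0.57  1.92  0.    0.65 -0.41] F [-1.6  0.8  6.3] w 46.6
shift [  1.9 149.8  -0.5] rx -0.001
```

View pics/g1.png

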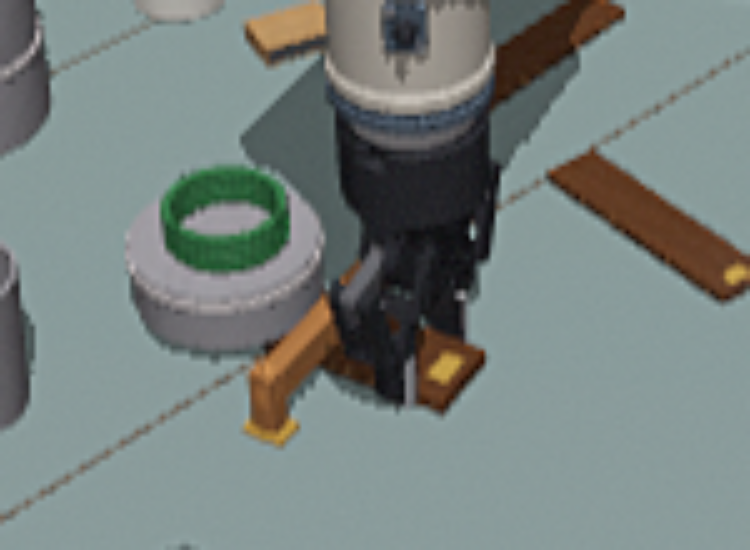

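The fingers hold the case at (410,365) in the crop, clear of the bar, with the width reading matching the 48 mm case. I'll pull slowly for the first part.

Call:
servo_tool(
  steps=[
    [0.4,-0.0005,0.002,0,0,0,0],
    [0.4,-0.0005,0.005,0,0,0,0],
    [0.4,-0.0005,0.008,0,0,0,0],
    [0.4,-0.0005,0.011,0,0,0,0],
    [0.4,-0.0005,0.014,0,0,0,0],
    [0.4,-0.0005,0.018,0,0,0,0],
    [0.4,-0.0005,0.022,0,0,0,0],
    [0.4,-0.0005,0.026,0,0,0,0],
    [0.4,-0.0005,0.03,0,0,0,0],
    [0.4,-0.0005,0.034,0,0,0,0],
    [0.4,-0.0005,0.038,0,0,0,0],
    [0.4,-0.0005,0.042,0,0,0,0],
    [0.4,-0.0005,0.046,0,0,0,0],
    [0.4,-0.0005,0.05,0,0,0,0],
    [0.4,-0.0005,0.05,0,0,0,0],
  ],
)

```text
clock: 6.15
tool_pos: [539.2, -27.3, 19.4]
orientation: [-0.097, 0.7, 0.097, 0.701]
force: [-0.2, 0.8, -0.3]
width: 46.6
```

```bash
python3 - <<'E'
from h import *
togo(552.6-.272*155,-76.2+.962*155,18.5,15.8)
im,_=snapshot('scene');c=im[170:280,200:350];cv2.imwrite('pics/g2.png',cv2.resize(c,None,fx=5,fy=5))
E
```

```text
t 6.15 pos [539.2 -27.3  19.4] xaxis [ 0.     0.001 -1.   ] zang 15.8 q [-0.05  0.55  1.96  0.    0.63 -0.33] F [-0.2  0.8 -0.3] w 46.6
shift [  0.9 104.2  -0.4] rx -0.001
```

View pics/g2.png

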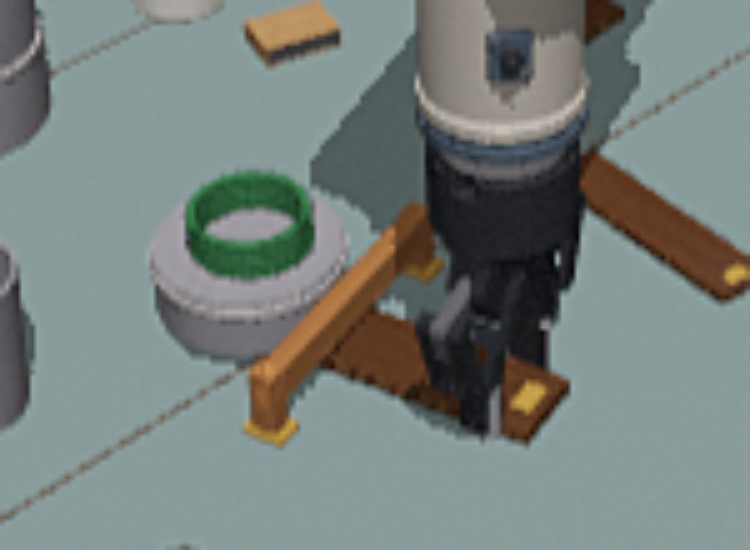

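The case slides (its end is now at (530,400) in the crop), and the tier stands against the bar with the bangles on it. I'll carry on slowly.

Call:
servo_tool(
  steps=[
    [0.4,0,0.002,0,0,0,0],
    [0.4,0,0.005,0,0,0,0],
    [0.4,0,0.008,0,0,0,0],
    [0.4,0,0.011,0,0,0,0],
    [0.4,0,0.014,0,0,0,0],
    [0.4,0,0.017,0,0,0,0],
    [0.4,0,0.02,0,0,0,0],
    [0.4,0,0.023,0,0,0,0],
    [0.4,0,0.026,0,0,0,0],
    [0.4,0,0.029,0,0,0,0],
    [0.4,0,0.032,0,0,0,0],
    [0.4,0,0.035,0,0,0,0],
    [0.4,0,0.038,0,0,0,0],
    [0.4,0,0.041,0,0,0,0],
    [0.4,0,0.044,0,0,0,0],
    [0.4,0,0.047,0,0,0,0],
    [0.4,0,0.05,0,0,0,0],
    [0.4,0,0.053,0,0,0,0],
    [0.4,0,0.056,0,0,0,0],
    [0.4,0,0.059,0,0,0,0],
  ],
)

```text
clock: 8.7
tool_pos: [523.1, 29.6, 19.4]
orientation: [-0.097, 0.7, 0.097, 0.701]
force: [0.2, -0.7, -1.7]
width: 46.7
```

Call:
servo_tool(
  steps=[
    [0.4,0,0.003,0,0,0,0],
    [0.4,0,0.006,0,0,0,0],
    [0.4,0,0.009,0,0,0,0],
    [0.4,0,0.012,0,0,0,0],
    [0.4,0,0.015,0,0,0,0],
    [0.4,0,0.018,0,0,0,0],
    [0.4,0,0.021,0,0,0,0],
    [0.4,0,0.024,0,0,0,0],
    [0.4,0,0.027,0,0,0,0],
    [0.4,0,0.03,0,0,0,0],
    [0.4,0,0.034,0,0,0,0],
    [0.4,0,0.038,0,0,0,0],
    [0.4,0,0.042,0,0,0,0],
    [0.4,0,0.046,0,0,0,0],
    [0.4,0,0.05,0,0,0,0],
    [0.4,0,0.054,0,0,0,0],
    [0.4,0,0.058,0,0,0,0],
    [0.4,0,0.06,0,0,0,0],
    [0.4,0,0.06,0,0,0,0],
  ],
)

```text
clock: 11.08
tool_pos: [506.7, 87.5, 19.4]
orientation: [-0.097, 0.7, 0.097, 0.7]
force: [0.2, -0.1, -1.2]
width: 47.0
```

```bash
python3 - <<'E'
from h import *
togo(552.6-.272*165,-76.2+.962*165,18.5,15.8)
im,_=snapshot('scene');c=im[170:280,200:350];cv2.imwrite('pics/g3.png',cv2.resize(c,None,fx=5,fy=5))
E
```

```text
t 11.07 pos [506.7  87.5  19.4] xaxis [ 0.     0.001 -1.   ] zang 15.8 q [ 0.17  0.53  2.02  0.    0.6  -0.11] F [ 0.2 -0.1 -1.2] w 47.0
shift [ 0.9 -5.1 -0.3] rx -0.0
```

View pics/g3.png

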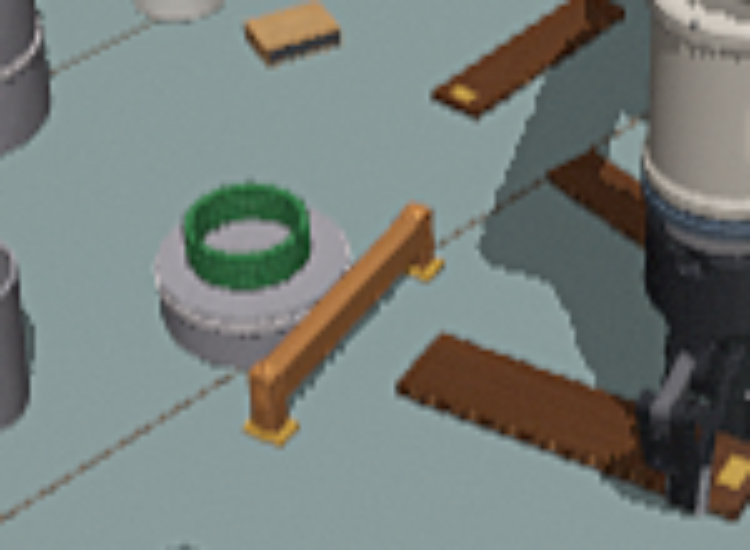

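The whole case is in front of the rail, its rear end at (420,365) in the crop, and the tier stands flat on the stool with the bangles on it. Now I'll let go, rise and measure the case.

Call:
servo_tool(
  steps=[
    [0.7,0,0,0,0,0,0],
    [0.9,0,0,0,0,0,0],
    [0.9,0,0,0,0,0,0],
    [0.9,-0.02,0,0,0,0,0],
    [0.9,-0.06,0,0,0,0,0],
    [0.9,-0.1,0.04,0,0,0,0],
    [0.9,-0.1,0.1,0,0,0,0],
    [0.9,-0.1,0.1,0,0,0,0],
  ],
)

```text
clock: 12.12
tool_pos: [478.9, 186.6, 120.2]
orientation: [-0.098, 0.7, 0.099, 0.701]
force: [0.7, -0.3, -0.6]
width: 76.8
```

```bash
python3 - <<'E'
from h import *
for n in('scene','top'):
    im,d=snapshot(n);C=cloud(n,d);hsv=cv2.cvtColor(im,cv2.COLOR_BGR2HSV)
    e=np.array([.962,.272]);nn=np.array([-.272,.962]);D=C[...,:2]-np.array([565.2,-122.5]);w=D@nn;u=D@e
    m=(hsv[...,0]<25)&(hsv[...,1]>90)&(w>20)&(w<300)&(abs(u)<60)&(C[...,2]>4)&(C[...,2]<17)
    print(n,m.sum(),rect(C[m]),w[m].min(),w[m].max(),u[m].min(),u[m].max())
    for k in (60,100,140,180,220):
        q=m&(abs(w-k)<8); print(k,u[q].min() if q.any() else 0,u[q].max() if q.any() else 0)
togo(0,0,0,15.8)
E
```

```text
scene 1035 (array([526.9,  16.1]), array([ 53. , 200.9]), 15.2) 43.24889499067935 244.1059028025002 -26.677810328615163 27.579729594344478
60 -26.038274301840637 25.509122410095667
100 -21.029394716418615 25.90702301999241
140 -23.858900979445693 26.425359613993166
180 -22.584719843795636 26.429992570657177
220 -22.22028011062347 26.194463671936944
top 1171 (array([525.2,  14.3]), array([ 46.6, 197.4]), 15.4) 43.84201897427873 241.17347465522116 -24.70879476517447 22.584762857145215
60 -24.70879476517447 19.874625541863654
100 -23.66308377801207 20.80485524809323
140 -23.689715237655523 21.682865832482936
180 -23.471336691962403 22.17006588741124
220 -23.40312711455142 22.584762857145215
t 12.22 pos [479.2 183.9 119.4] xaxis [ 0.  0. -1.] zang 15.9 q [0.36 0.35 1.98 0.   0.81 0.09] F [ 0.4 -0.3 -0.4] w 76.7
shift [ 119.4  -45.8 -511.3] rx 0.001
```

Call:
servo_tool(
  steps=[
    [0.9,0,-0.05,-0.001,0.01,0,0],
    [0.9,0,-0.11,-0.001,0.01,0,0],
    [0.9,0,-0.16,-0.001,0.01,0,0],
    [0.9,0,-0.175,-0.001,0.01,0,0],
    [0.9,0.03,-0.175,-0.001,0.01,0,0],
    [0.9,0.07,-0.175,-0.001,0.01,0,0],
    [0.9,0.095,-0.175,-0.001,0.01,0,0],
    [0.9,0.101,-0.175,-0.001,0.01,0,0],
    [0.7,0.101,-0.175,-0.001,0.01,0,0],
    [0.55,0.101,-0.175,-0.001,0.01,0,0],
    [0.4,0.101,-0.175,-0.001,0.01,0,0],
    [0.4,0.101,-0.175,-0.001,0.01,0,0],
    [0.4,0.101,-0.175,-0.001,0.01,0,0],
  ],
)

```text
clock: 13.85
tool_pos: [526.9, 15.4, 19.6]
orientation: [-0.094, 0.7, 0.094, 0.701]
force: [-0.9, -0.1, 8.5]
width: 46.8
```

Call:
servo_tool(
  steps=[
    [0.4,-0.01,0,0,0,0,0],
    [0.4,-0.03,0,0,0,0,0],
    [0.4,-0.06,0,0,0,0,0],
    [0.4,-0.09,0,0,0,0,0],
    [0.4,-0.1,0,0,0,0,0],
    [0.4,-0.1,0,0,0,0,0],
  ],
)

```text
clock: 14.6
tool_pos: [527.0, 15.4, 120.1]
orientation: [-0.094, 0.7, 0.094, 0.702]
force: [0.3, 0.3, -1.1]
width: 46.9
```

```bash
python3 - <<'E'
from h import *
togo(557.6,322.4,118,107.85)
im,d=snapshot('scene');c=im[100:400,150:550];cv2.imwrite('pics/g4.png',cv2.resize(c,None,fx=2,fy=2))
E
```

```text
t 14.6 pos [527.   15.4 120.1] xaxis [ 0.003  0.    -1.   ] zang 15.3 q [ 0.03  0.37  1.95  0.    0.82 -0.24] F [ 0.3  0.3 -1.1] w 46.9
shift [  2.4 288.  110.6] rx 1.527
```

View pics/g4.png

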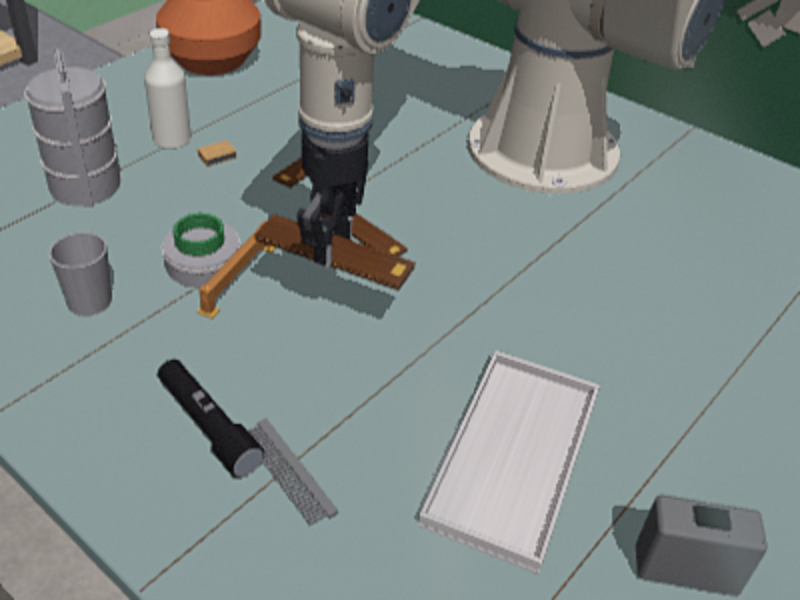

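The case is held level at its middle, clear of everything. Now I'll carry it over the tray.

Call:
servo_tool(
  steps=[
    [0.4,0,0.02,0.008,0,0,0],
    [0.4,0,0.05,0.02,0.05,0,0],
    [0.4,0,0.08,0.03,0.15,0,0],
    [0.4,0,0.11,0.042,0.28,0,0],
    [0.4,0,0.14,0.054,0.42,0,0],
    [0.4,0,0.17,0.065,0.56,0,0],
    [0.4,0,0.2,0.077,0.7,0,0],
    [0.4,0,0.23,0.088,0.84,0,0],
    [0.4,0,0.255,0.098,0.98,0,0],
    [0.4,0,0.275,0.106,1.12,0,0],
    [0.4,0,0.285,0.11,1.26,0,0],
    [0.4,0,0.288,0.111,1.39,0,0],
    [0.4,0,0.288,0.111,1.49,0,0],
    [0.4,0,0.288,0.111,1.527,0,0],
    [0.4,0,0.288,0.111,1.527,0,0],
    [0.4,0,0.288,0.111,1.527,0,0],
  ],
)

```text
clock: 16.65
tool_pos: [557.3, 322.3, 119.1]
orientation: [0.416, 0.571, -0.416, 0.572]
force: [-0.2, 1.2, -1.7]
width: 46.6
```

```bash
python3 - <<'E'
from h import *
togo(557.6,322.4,24.6,107.85)
for n in('scene','top'):
    im,d=snapshot(n);C=cloud(n,d);hsv=cv2.cvtColor(im,cv2.COLOR_BGR2HSV)
    z=C[...,2];m=(hsv[...,0]<25)&(hsv[...,1]>90)&(z>80)&(z<130)&(abs(C[...,0]-557)<140)&(abs(C[...,1]-322)<120)
    print(n,m.sum(),rect(C[m]),np.percentile(z[m],[5,50,95]))
    P=C[m];A=np.c_[P[:,:2]-[557,322],np.ones(len(P))];print(np.linalg.lstsq(A,P[:,2],rcond=None)[0])
E
```

```text
t 16.65 pos [557.3 322.3 119.1] xaxis [ 0.001  0.    -1.   ] zang -72.1 q [ 0.52  0.52  1.69 -0.    0.93  1.78] F [-0.2  1.2 -1.7] w 46.6
shift [94.5  0.2 -0.1] rx 0.001
scene 1343 (array([580.7, 328.9]), array([157.9,  47.8]), 17.9) [106.72324345 109.05318515 111.10939434]
[-7.43338905e-04 -1.77102941e-03  1.09030001e+02]
top 23 (array([575.1, 304.3]), array([171.9,   4.5]), 17.6) [104.77531135 108.73505071 111.12267721]
[ 8.78138235e-02 -2.47005877e-01  1.01422258e+02]
```

Level and aligned with the tray. Lowering now, slowly at the end.

Call:
servo_tool(
  steps=[
    [0.4,0.02,0,0,0,0,0],
    [0.4,0.045,0,0,0,0,0],
    [0.4,0.065,0,0,0,0,0],
    [0.4,0.078,0,0,0,0,0],
    [0.4,0.085,0,0,0,0,0],
    [0.4,0.089,0,0,0,0,0],
    [0.4,0.0915,0,0,0,0,0],
    [0.4,0.093,0,0,0,0,0],
    [0.4,0.0935,0,0,0,0,0],
    [0.4,0.0935,0,0,0,0,0],
  ],
)

```text
clock: 18.0
tool_pos: [557.7, 322.4, 26.0]
orientation: [0.417, 0.571, -0.416, 0.572]
force: [-0.6, 0.2, -1.2]
width: 46.7
```

Call:
servo_tool(
  steps=[
    [0.4,0.0005,0,0,0,0,0],
    [0.4,0.001,0,0,0,0,0],
    [0.4,0.0015,0,0,0,0,0],
    [0.4,0.002,0,0,0,0,0],
    [0.4,0.002,0,0,0,0,0],
  ],
)

```text
clock: 18.62
tool_pos: [557.7, 322.4, 24.6]
orientation: [0.417, 0.571, -0.416, 0.572]
force: [-2.7, -1.6, 5.9]
width: 46.9
```

Contact with the tray floor at 6 N. Opening gently and retreating upward.

Call:
servo_tool(
  steps=[
    [0.6,0,0,0,0,0,0],
    [0.65,0,0,0,0,0,0],
    [0.7,0,0,0,0,0,0],
    [0.7,0,0,0,0,0,0],
    [0.7,-0.015,0,0,0,0,0],
    [0.7,-0.04,0,0,0,0,0],
    [0.7,-0.09,0,0,0,0,0],
    [0.7,-0.15,0,0,0,0,0],
    [0.7,-0.2,0,-0.1,0,0,0],
    [0.7,-0.2,0,-0.2,0,0,0],
    [0.7,-0.2,0,-0.25,0,0,0],
    [0.7,-0.2,0,-0.25,0,0,0],
    [0.7,-0.2,0,-0.25,0,0,0],
    [0.7,-0.2,0,-0.25,0,0,0],
  ],
)

```text
clock: 20.38
tool_pos: [480.2, 560.4, 225.1]
orientation: [0.416, 0.571, -0.415, 0.572]
force: [0.2, -0.4, -0.6]
width: 59.8
```

```bash
python3 - <<'E'
from h import *
togo(557.6,322.4,24.6,107.85)
for n in('scene','top'):
    im,d=snapshot(n);C=cloud(n,d);hsv=cv2.cvtColor(im,cv2.COLOR_BGR2HSV);cv2.imwrite(f'pics/end_{n}.png',im)
    z=C[...,2];m=(hsv[...,0]<25)&(hsv[...,1]>90)&(z>5)&(z<30)&(abs(C[...,0]-557)<140)&(abs(C[...,1]-322)<120)
    print(n,m.sum(),rect(C[m]),np.median(z[m]))
    P=C[m];A=np.c_[P[:,:2]-[557,322],np.ones(len(P))];print(np.linalg.lstsq(A,P[:,2],rcond=None)[0])
    for t in('tier','bangles'):
        for g in regions_of(n,t)[:1]:
            P=C[g['mask']];print(t,g['p'],np.nanmedian(P,0).round(),np.nanpercentile(P,[2,98],axis=0).round().tolist())
E
```

```text
t 20.38 pos [480.2 560.4 225.1] xaxis [ 0.002  0.    -1.   ] zang -72.1 q [ 0.86  0.55  1.39 -0.    1.21  2.12] F [ 0.2 -0.4 -0.6] w 59.8
shift [ 2.006e+02 -2.000e-01  2.502e+02] rx 0.002
scene 1567 (array([559.4, 322. ]), array([202.3,  47.9]), 17.7) 14.596446924467045
[1.07973568e-03 3.00632020e-03 1.45633693e+01]
tier 0.64 [ 580. -182.   54.] [[552.0, -214.0, 39.0], [613.0, -149.0, 64.0]]
bangles 0.78 [ 580. -181.   54.] [[550.0, -213.0, 39.0], [613.0, -149.0, 64.0]]
top 1181 (array([557.8, 319.6]), array([196.6,  46.7]), 17.7) 13.761643461441054
[ 1.08468446e-03 -3.70228285e-03  1.38018025e+01]
tier 0.56 [ 578. -177.   38.] [[530.0, -230.0, -1.0], [630.0, -130.0, 45.0]]
bangles 0.68 [ 404. -445.  122.] [[376.0, -476.0, 7.0], [433.0, -429.0, 191.0]]
```

View pics/end_scene.png

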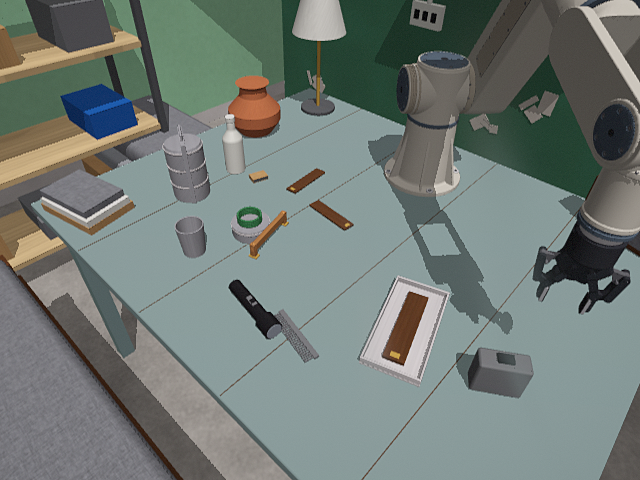

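The final picture shows the case flat and lengthwise in the tray at (405,325). The tier stands behind the rail at (250,222) with the bangles on it, and the other things look unmoved.

```bash
python3 -c "
from workcell import r
print(r.close_job())"
```

```text
the job is handed in; nothing more can be done
None
```

I slid the case out under the rail by its projecting end and let go of it with its rear about 43 mm in front of the bar. I then took it by its middle, laid it in the tray and released it. The job was handed in at about 20.5 s of the 54 s.

**Case:** both cameras place it flat and within about 3 mm of the tray's centre. Its long axis is at 17.7°, against about 17.8° for the tray. Contact with the tray floor read 5.9 N just before release. The highest force in the readings between moves was 8.5 N, when I took it by its middle.

**Tier and bangles:** the tier stands level on the stool about 10 mm nearer the bar, because the case dragged it against the bar as it left. The bangles are still on its lid. The other things look unmoved in the final picture; I did not measure them.

**Disagreements:** in the last top-camera check, the network put the bangles at about (404, -445), on the bottle. In the scene camera, its "tier" region only covered the bangles. The final scene picture and the scene-camera position for the bangles agree that they are on the tier.

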